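Take the filter ring off the air heater and hang it on the J-hook

ROBOT

A 6-joint arm with a two-finger parallel gripper is mounted at the origin on the work surface. World frame = base frame: x ahead of the robot, y to its left, z up, the work surface at z = 0. Lengths are in mm, angles in rad, forces in N, time in s.
With the tool pointing down it reaches from about 275 to 850 mm from the base axis. Payload 5.2 kg.
Tool frame: the origin (TCP) lies midway between the tips of the shut fingers; the grasp point (between the pads) lies robot.grip_depth behind it (robot.grip_depth is the distance from the TCP to the grasp point, in mm); z points along the fingers, x is the direction in which the jaws open and shut, and the axes are right-handed (so a half turn about z gives the same grasp; the last joint's range is limited). The gripper opens to 85 mm and grips with 20 to 120 N. Pads are 22 mm wide; open, the fingers measure 114 mm over their backs; the gripper's body (76 mm by 85 mm) begins 54 mm behind the grasp point. The pads swing forward as they close: fully open they stand 13 mm farther back than shut.
Start: joints at [1.021, 0.259, 1.535, -0, 1.348, -0.203], TCP at [186.918, 517.269, 231.31] pointing down, gripper open.
Joint ranges: [-3.14, 3.14], [-0.91, 2.08], [0.19, 2.58], [-1.22, 4.36], [0.22, 2.71], [-3.12, 3.12]. Speed limits (rad/s): [2.57, 2.57, 3.14, 3.14, 3.14, 3.14].

INTERFACE

Orientations are given as a unit quaternion [x, y, z, w].
In Python, from plant import robot, solver, telemetry, imaging gives the robot as it stands. Calls block until the motion is done:
- robot.movep(position, orientation): joint-space move of the TCP to a pose.
- robot.servo_line(position, rotation=None, velocity=150, stop_force=None): straight line of the TCP; rotation=None keeps the orientation; velocity is the mean speed in mm/s. With stop_force (N) it stops when the force on the tool has changed by that much, and returns True; else False.
- robot.movej(angles): joint-space move.
- robot.move_gripper(opening): finger opening in mm; the grip force is fixed at half the most; returns when the fingers have stopped.
- robot.dwell(seconds).
- solver.inverse_kinematics(position, orientation): joint angles nearest the present ones, or None.
- telemetry.state(): the state.
- imaging.snapshot(name): name is "scene" or "top" or "wrist"; returns a dict with "img" (480x640x3 uint8, red, green, blue), "camera_matrix" (3x3 intrinsics, pixels), "T" (4x4, takes a point from camera to world coordinates). Camera axes: x right, y down, z forward; pixel columns grow to the right and rows downward; lengths in mm; the calibration is good to about 2 mm. A picture is of the moment at which its call begins. There is no depth.
A pose or a line that the arm cannot do raises robot.IKError and nothing moves.
- robot.sign_off(): hands the job in, once; it reports no verdict.
The state is a dict: "clock": time; "joint_pos": joint angles; "qd": joint speeds; "joint_efforts": joint torques, N m; "position": TCP position; "ee_rot": TCP orientation; "wrist_force": force on the tool from outside, world axes, zero at the start; "torque": the same for the moment, N m; "width": finger opening in mm.
Only numpy, scipy, OpenCV 4.12 (cv2) and the standard library are available. Lean on these libraries where they do the work, as an engineer would, in place of code of your own. Each camera call takes 0.05 s, during which the arm holds its last target. There are 200 camera calls.

TASK

Take the retaining ring off the air heater's inlet so that the filter can be changed: turn it anticlockwise by its rim until you feel the resistance peak and give way, stop just past that, and draw it straight off without forcing it. Hang it by its rim in the J-hook on the post, let it down gently without dropping it, and let go so that it hangs there at rest. Leave the other things on the bench alone.

Things in the scene. Friction and masses are not known exactly. Their poses are not given: they have to be found in the camera images.
- ring: Retaining ring: flat open aluminium hoop, upright on the heater's inlet. Outside diameter 176, inside 150, rim 13 radially, 12 thick, about 0.24 kg (varies by a third). Origin: its centre. x: its axis, pointing into the heater; at the start z is up, y horizontal, to the left as one faces the inlet. Three pins, 12 in diameter, point inwards to 51.5 from the centre.
- ring_grip (a point): Middle of the ring's rim section midway between two pins, 81.5 from the ring's centre, at the start 30 degrees clockwise of the top as one faces the inlet. The nearest pins stand 60 degrees round either way, so the rim is free here for fingers astride its 12 mm thickness. Axes as ring.
- inlet (a point): The ring's seat: where its centre is at the start, 135 above the bench, on the inlet's axis. Axes as heater: x into the heater, z up, y to the left as one faces the inlet. The ring's mid-plane is 38 out from the front wall, leaving 32 behind the rim. A sprung plate, 116 in diameter, pushes the pins outwards against the lugs with 14 N, following by 3 at most.
- lugs (a point): Bayonet lugs before the pins, to 58 from the inlet's axis. Turned anticlockwise (top towards heater +y) the ring goes easily, then its pins climb rounded noses: it is pushed inwards up to 3 and resists with 4 to 12 N at the rim, then snaps past, anywhere from 24 to 56 degrees (feel it). 5 degrees on, the pins stand in open slots, 3 of play either way, and the ring draws off; beyond, lugs again.
- spigot_end (a point): Centre of the front end of the fixed inlet spigot, diameter 100, which reaches 52 out from the front wall. The freed ring comes off straight out along the heater's -x; 35 or more of travel clears the spigot.
- heater: Air heater of the microscope incubator: white metal box 220 deep, 270 wide, 215 high, fixed. Origin on the bench under its centre. Its front wall with the inlet faces its -x, 110 from the origin.
- hook_bowl (a point): Lowest inside point of the J-hook's bowl, 270 above the bench, on top of the hook's 8 thick steel bar. Axes as hook_stand: x from the hook's open side to the post, z up. The bowl is 34 wide inside along x. The ring hangs with its axis along this x, rim over the bar, centre 75 below this point; a ring held by its rim 20 degrees or more from its top leaves the hook room beside the fingers.
- hook_tip (a point): Top of the hook's upturned tip, 305 above the bench, 24 out from the bowl towards -x. The ring goes over it from above, into the gap between tip and shank (shank 21 from the bowl towards the post, of equal height).
- hook_stand: Stand of the hook: steel post 25 in diameter, 305 high, on a bolted base plate 75 by 110, fixed. Origin on the bench at the post's axis; the hook opens towards its -x.
- new_filter: Bystander: loose white round filter cartridge with black edges, diameter 97, 24 high, lying on the bench; origin under its centre.
- canister: Bystander: loose black screw-top objective canister, diameter 41, 58 high, standing; origin under its centre.
- driver: Bystander: loose screwdriver with a grey handle, 170 long, lying on the bench along its x.
Not all that is in view belongs to the job. Of the things shaped like the ring, the aluminium one is meant.

How it is judged (in metres and radians):
On the way, in this order (a step that is already met when the one before it is completed fails the run):
1. the ring is turned on the inlet towards release (at least 17 degrees) (angle between ring's own z axis and vertical above 0.3 rad and distance between ring and inlet below 0.02 m), for 0.05 s.
2. the ring is drawn clear of the inlet (x of ring in the frame of inlet below -0.035 m), for 0.05 s.
At the end, for the whole second after the job is handed in: The ring hangs from the J-hook by its rim: its centre 60 to 82 mm below the hook's bowl, within 18 mm of it along the hook and 25 mm sideways, the hook carrying its weight (over 0.8 N), released and moving slower than 60 mm/s (x of ring in the frame of hook_bowl between -0.018 and 0.018 m and y of ring in the frame of hook_bowl between -0.025 and 0.025 m and z of ring in the frame of hook_bowl between -0.082 and -0.06 m and contact force between ring and hook_stand above 0.8 N and contact force between ring and the fingers below 0.1 N and linear speed of ring below 0.06 m/s); the robot touches nothing.
It fails at once if the ring is wrenched against the inlet (contact forces between them adding up to over 100 N) (contact force between ring and heater above 100 N).
It fails at once if the ring is dropped (moves faster than 0.6 m/s without being held) (linear speed of ring above 0.6 m/s and contact force between ring and the fingers below 0.1 N).
It fails at once if the new filter, the canister or the driver is shifted by more than 30 mm (distance of any of new_filter, canister, driver from where it was at the start of the episode above 0.03 m).
It also fails if it takes over 64 s, if anything falls off the work surface, if the arm or the gripper's body presses on something with over 40 N, if the wrist force passes 120 N, or if a joint passes its speed limit or range.

## Working session

There is one attempt and no reset: what is moved stays moved. The work goes in short steps, each a Python script; the robot and the scene stay as the last script left them, time stands still between calls to the robot, and variables do not carry over. Pictures are saved under pics/ and viewed, about 8 in all and at most 12, crops included, and the job is handed in when it is done.

```bash
ls; mkdir -p pics
python3 - <<'E'
from plant import robot, solver, telemetry, imaging
import cv2,numpy as np
for n in ["scene","top"]:
    s=imaging.snapshot(n); cv2.imwrite(f"pics/{n}0.png",s["img"][:,:,::-1]); print(n,np.round(s["camera_matrix"],1).tolist(),np.round(s["T"],3).tolist())
    np.savez(f"pics/{n}0.npz",**s)
s=telemetry.state(); print(s, robot.grip_depth)
E
```

```text
pics
scene [[596.4, 0.0, 315.9], [0.0, 596.4, 235.7], [0.0, 0.0, 1.0]] [[-0.848, 0.422, -0.322, 873.343], [0.531, 0.671, -0.518, 603.466], [-0.003, -0.61, -0.792, 1177.663], [0.0, 0.0, 0.0, 1.0]]
top [[510.2, 0.0, 313.3], [0.0, 510.2, 235.7], [0.0, 0.0, 1.0]] [[0.057, -0.972, 0.229, 252.357], [-0.998, -0.054, 0.02, -50.057], [-0.008, -0.23, -0.973, 1217.379], [0.0, 0.0, 0.0, 1.0]]
{'clock': 0.1, 'joint_pos': array([ 1.02119546e+00,  2.59282203e-01,  1.53598915e+00, -2.48257071e-05,
        1.34801557e+00, -2.02824434e-01]), 'qd': array([ 0.00046424, -0.0015366 , -0.00217021, -0.00105947, -0.00030791,
        0.00010443]), 'joint_efforts': array([ 4.41449220e-05, -4.46971679e+01, -2.91246557e+01, -2.41284079e-04,
        6.38332742e-03,  1.44789516e-05]), 'position': array([186.66593188, 516.83590362, 230.54510906]), 'ee_rot': array([ 8.18493053e-01,  5.74515800e-01, -7.72385397e-04,  3.48148027e-04]), 'wrist_force': array([ 0.04566346, -0.25437671,  0.89429213]), 'torque': array([ 0.04955178, -0.05290654,  0.02206373]), 'width': 85.4638787309662} 18.700000000000003
```

View pics/scene0.png

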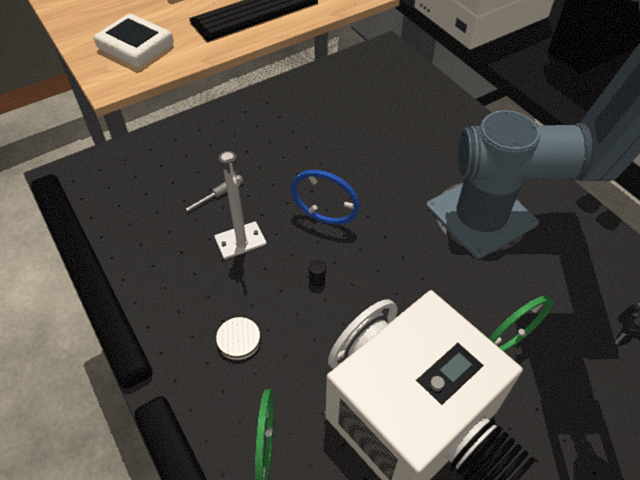

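View pics/top0.png

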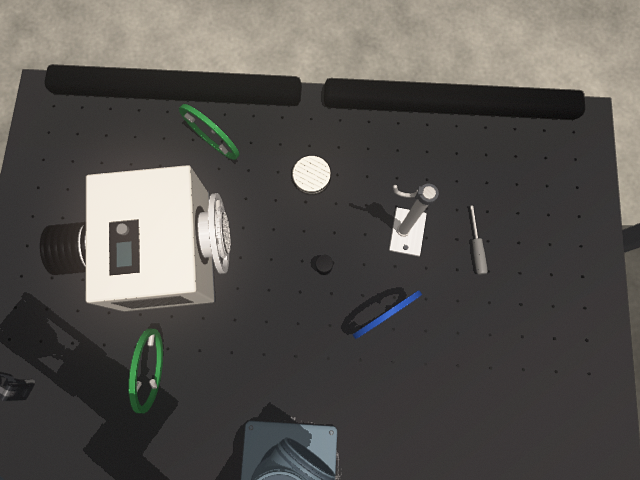

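```bash
cat > h.py <<'E'
import numpy as np, cv2
def ray(s,uv):
    K,T=s["camera_matrix"],s["T"]; d=T[:3,:3]@np.linalg.solve(K,[uv[0],uv[1],1.]); return T[:3,3],d/np.linalg.norm(d)
def onz(s,uv,z):
    o,d=ray(s,uv); return o+d*(z-o[2])/d[2]
def tri(*rays):
    A=sum(np.eye(3)-np.outer(d,d) for o,d in rays); b=sum((np.eye(3)-np.outer(d,d))@o for o,d in rays); return np.linalg.solve(A,b)
def proj(s,p):
    c=np.linalg.inv(s["T"])@np.append(p,1); q=s["camera_matrix"]@c[:3]; return q[:2]/q[2]
E
python3 - <<'E'
from h import *
import glob
for n,box,sc in [("top",(40,150,240,320),3),("scene",(320,280,530,480),3)]:
    im=cv2.imread(f"pics/{n}0.png"); x0,y0,x1,y1=box
    c=cv2.resize(im[y0:y1,x0:x1],None,fx=3,fy=3,interpolation=cv2.INTER_CUBIC)
    cv2.imwrite(f"pics/{n}_crop.png",c)
a=cv2.imread("pics/top_crop.png");
h1=cv2.imread("pics/top0.png")[170:270,380:460]; h2=cv2.imread("pics/scene0.png")[140:265,180:280]
c1=cv2.resize(h1,(400,500),interpolation=cv2.INTER_CUBIC);c2=cv2.resize(h2,(400,500),interpolation=cv2.INTER_CUBIC)
cv2.imwrite("pics/hook_crop.png",np.hstack([c1,c2]))
r1=cv2.imread("pics/top0.png")[150:320,75:245]; r2=cv2.imread("pics/scene0.png")[285:485,320:530]
cv2.imwrite("pics/heat_crop.png",np.hstack([cv2.resize(r1,(400,400),interpolation=cv2.INTER_CUBIC),cv2.resize(r2[:, :195],(400,400),interpolation=cv2.INTER_CUBIC)]))
E
```

```text
(no output)
```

View pics/heat_crop.png

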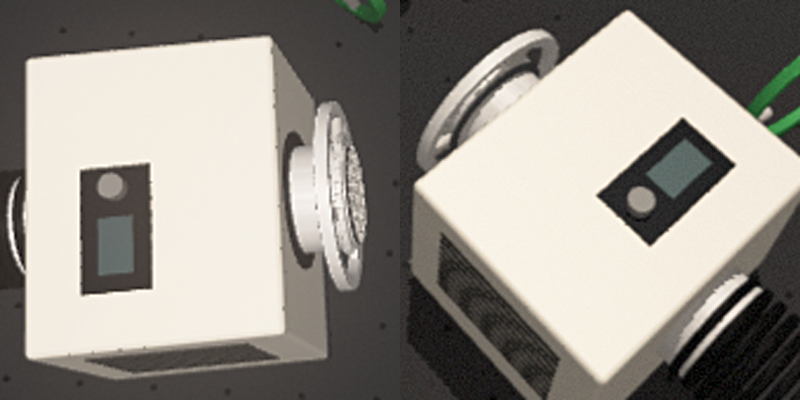

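View pics/hook_crop.png

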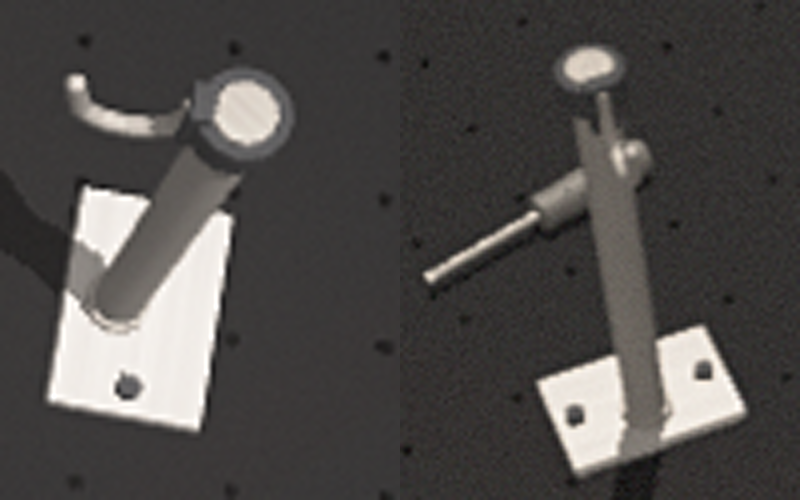

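Run:
```python
from h import *
t=np.load("pics/top0.npz"); s=np.load("pics/scene0.npz")
tc=np.array([(27,60),(271,38),(284,333),(26,357)])*170/400+[75,150]
sc=np.array([(205,382),(16,187),(228,11),(400,185)])*195/400+[320,285]
# order top: back-far(+x), front-far, front-near, back-near ; scene match
P=[]
for a,b in zip(tc,[sc[0],sc[1],sc[2],sc[3]]):
    p=tri(ray(t,a),ray(s,b)); P.append(p); print(np.round(p,1),np.round(onz(t,a,215),1),np.round(onz(s,b,215),1))
print("plate")
tp=np.array([(85,187),(233,213),(201,431),(48,402)])/5+[380,170]
sp=np.array([(178,475),(137,380),(305,325),(346,412)])/4+[180,140]
for a,b in zip(tp,sp): print(np.round(tri(ray(t,a),ray(s,b)),1),np.round(onz(t,a,10),1),np.round(onz(s,b,10),1))
print("cap",np.round(tri(ray(t,(429.4,192.6)),ray(s,(227.5,156.5))),1),onz(t,(429.4,192.6),305),onz(s,(227.5,156.5),305),"tip",onz(t,(395,186),303))
```

```text
[591.1 452.4 212.2] [590.7 450.4 215. ] [591.3 453.5 215. ]
[625.6 239.6 206.1] [623.  236.5 215. ] [627.3 243.6 215. ]
[363.  198.2 207.7] [362.4 196.2 215. ] [366.6 201.4 215. ]
[336.4 413.7 194.6] [330.4 409.5 215. ] [353.  413.7 215. ]
plate
[ 6.208e+02 -2.266e+02  1.000e-01] [ 619.  -226.2   10. ] [ 622.  -218.4   10. ]
[ 610.4 -299.3    6.7] [ 609.7 -298.8   10. ] [ 611.  -296.5   10. ]
[ 500.5 -284.8    3.9] [ 499.8 -284.2   10. ] [ 502.  -279.7   10. ]
[ 511.4 -211.3    2.6] [ 510.  -210.4   10. ] [ 513.6 -206.    10. ]
cap [ 562.6 -243.6  300.8] [ 561.57403686 -243.05298871  305.        ] [ 563.82266715 -238.98572153  305.        ] tip [ 571.78200836 -178.87110084  303.        ]
```

```bash
cat >> h.py <<'E'
from scipy.spatial.transform import Rotation as R
XH=np.array([-.156,.9878,0]); YH=np.array([-.9878,-.156,0]); Z=np.array([0,0,1.])
C0=np.array([500.9,180.5,135.])
XK=np.array([-.14,-.99,0])/np.hypot(.14,.99); BOWL=np.array([568.8,-201.5,270.])
def pose(c,phi,ax,sg=1,r=65.):
    """ring centre c, grip phi deg clockwise of top seen along ax; TCP pos, quat"""
    ax=ax/np.linalg.norm(ax); right=-np.cross(Z,ax); p=np.radians(phi)
    rad=np.cos(p)*Z+np.sin(p)*right; z=-rad; x=sg*ax
    return c+r*rad, R.from_matrix(np.c_[x,np.cross(z,x),z]).as_quat()
E
python3 - <<'E'
from h import *
from plant import robot,solver,telemetry
for sg in (1,-1):
    print(sg)
    for phi in (30,10,-10,-30,-40):
        for r in (65,130):
            q=solver.inverse_kinematics(*pose(C0,phi,XH,sg,r)); print(phi,r,None if q is None else np.round(q,2))
    for phi in (30,0,-30,-40):
        for dz in (-75,0):
            q=solver.inverse_kinematics(*pose(BOWL+[0,0,dz],phi,-XK,sg)); print("hook",phi,dz,None if q is None else np.round(q,2))
E
```

```text
1
30 65 [ 0.14  0.66  1.12 -0.01  1.89 -1.59]
30 130 [ 0.14  0.69  0.92 -0.01  2.05 -1.59]
10 65 [ 0.14  0.38  1.46 -0.    1.48 -1.59]
10 130 [ 0.14  0.36  1.33 -0.    1.63 -1.59]
-10 65 [ 0.13  0.13  1.79  0.    1.04 -1.6 ]
-10 130 [ 0.13  0.06  1.71  0.    1.2  -1.6 ]
-30 65 [ 0.12 -0.07  2.14  0.03  0.55 -1.63]
-30 130 [ 0.12 -0.21  2.09  0.03  0.73 -1.63]
-40 65 [ 0.11 -0.12  2.31  0.11  0.26 -1.71]
-40 130 [ 0.11 -0.3   2.29  0.07  0.46 -1.68]
hook 30 -75 [-0.43  0.78  0.76 -0.16  2.11 -1.9 ]
hook 30 0 [-0.43  0.77  0.59 -0.19  2.28 -1.94]
hook 0 -75 [-0.53  0.34  1.35 -0.    1.45 -1.96]
hook 0 0 [-0.53  0.31  1.21 -0.    1.62 -1.96]
hook -30 -75 [-0.73  0.01  1.9   0.39  0.82 -2.36]
hook -30 0 [-0.73 -0.05  1.77  0.33  1.   -2.28]
hook -40 -75 [-0.83 -0.06  2.08  0.71  0.67 -2.72]
hook -40 0 [-0.83 -0.14  1.95  0.58  0.84 -2.54]
-1
30 65 [ 0.14  0.66  1.12 -0.01  1.89  1.56]
30 130 [ 0.14  0.69  0.92 -0.01  2.05  1.56]
10 65 [ 0.14  0.38  1.46 -0.    1.48  1.55]
10 130 [ 0.14  0.36  1.33 -0.    1.63  1.55]
-10 65 [0.13 0.13 1.79 0.   1.04 1.55]
-10 130 [0.13 0.06 1.71 0.   1.2  1.55]
-30 65 [ 0.12 -0.07  2.14  0.03  0.55  1.51]
-30 130 [ 0.12 -0.21  2.09  0.03  0.73  1.52]
-40 65 [ 0.11 -0.12  2.31  0.11  0.26  1.43]
-40 130 [ 0.11 -0.3   2.29  0.07  0.46  1.47]
hook 30 -75 [-0.43  0.78  0.76 -0.16  2.11  1.24]
hook 30 0 [-0.43  0.77  0.59 -0.19  2.28  1.2 ]
hook 0 -75 [-0.53  0.34  1.35 -0.    1.45  1.19]
hook 0 0 [-0.53  0.31  1.21 -0.    1.62  1.19]
hook -30 -75 [-0.73  0.01  1.9   0.39  0.82  0.78]
hook -30 0 [-0.73 -0.05  1.77  0.33  1.    0.86]
hook -40 -75 [-0.83 -0.06  2.08  0.71  0.67  0.42]
hook -40 0 [-0.83 -0.14  1.95  0.58  0.84  0.6 ]
```

Run:
```python
from h import *
from plant import robot,solver,telemetry,imaging
p=telemetry.state()["position"]
robot.servo_line(p+[0,0,130],velocity=250)
robot.movep(*pose(C0,20,XH,1,230))
robot.move_gripper(34)
robot.movep(*pose(C0,30,XH,1,150))
s=imaging.snapshot("wrist"); np.savez("pics/w1.npz",**s); cv2.imwrite("pics/w1.png",s["img"][:,:,::-1])
st=telemetry.state(); print(st["clock"],st["position"],st["width"],st["wrist_force"])
print(np.round(s["T"],2).tolist())
# predicted rim points (outer)
for phi in (0,15,30,45,60):
    a=np.radians(phi); rad=np.cos(a)*Z-np.sin(a)*YH
    print(phi,[np.round(proj(s,C0+88*rad+e*XH)).tolist() for e in(-6,6)])
```

```text
3.6667 [575.48823052 192.25158958 266.52663049] 34.08694383432531 [-0.19864908 -0.37401014  0.91384626]
[[-0.16, 0.96, -0.22, 578.93], [0.99, 0.15, -0.04, 193.64], [-0.0, -0.22, -0.98, 426.7], [0.0, 0.0, 0.0, 1.0]]
0 [[308.0, 180.0], [329.0, 180.0]]
15 [[308.0, 220.0], [329.0, 220.0]]
30 [[308.0, 258.0], [329.0, 258.0]]
45 [[309.0, 291.0], [328.0, 291.0]]
60 [[310.0, 315.0], [328.0, 315.0]]
```

View pics/w1.png

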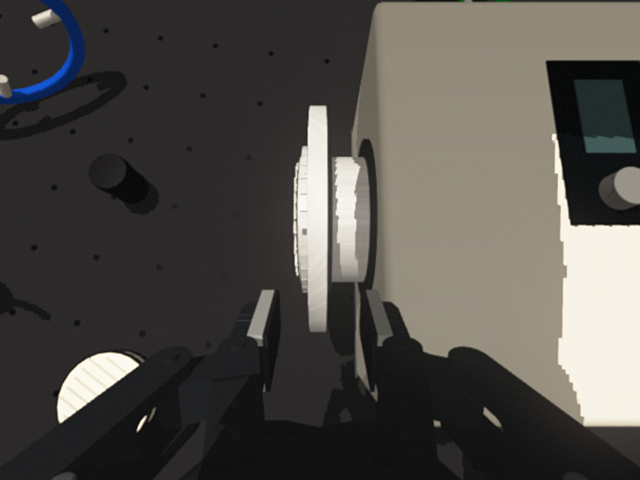

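Run:
```python
from h import *
from plant import robot,solver,telemetry,imaging
s=np.load("pics/w1.npz"); g=s["img"].min(2)
col=g[:,318]; print("rim rows",np.where(col>150)[0][[0,-1]])
for row in (130,180,230,260): 
    c=np.where(g[row,285:345]>170)[0]+285; print(row,c[0],c[-1])
ph=np.radians(np.arange(-120,120,1))
v=[proj(s,C0+88*(np.cos(a)*Z-np.sin(a)*YH))[1] for a in ph]; print("pred rows",min(v),max(v))
v=[proj(s,C0-5*YH+88*(np.cos(a)*Z-np.sin(a)*YH))[1] for a in ph]; print("pred rows if 5mm to right",min(v),max(v))
robot.move_gripper(28)
f0=telemetry.state()["wrist_force"]
hit=robot.servo_line(pose(C0,30,XH,1,65)[0],velocity=60,stop_force=6)
f1=telemetry.state()["wrist_force"]; print(hit,f1-f0,telemetry.state()["position"]-pose(C0,30,XH,1,65)[0])
np.save("pics/f0.npy",f0)
```

```text
rim rows [106 316]
130 308 326
180 294 344
230 294 344
260 295 344
pred rows 105.36946189400614 331.67451821820845
pred rows if 5mm to right 111.4962565795474 338.5519703290523
False [-0.27429917 -0.68009943  0.38248921] [0.30706604 0.00095454 0.2633634 ]
```

```bash
cat > turn.py <<'E'
from h import *
from plant import robot,solver,telemetry,imaging
f0=np.load("pics/f0.npy")
def comp(phi):
    a=np.radians(phi); rad=np.cos(a)*Z-np.sin(a)*YH; t=np.cos(a)*YH+np.sin(a)*Z
    f=telemetry.state()["wrist_force"]-f0
    return np.array([f@XH,f@t,f@rad]),rad
E
python3 - <<'E'
from turn import *
robot.move_gripper(0)
st=telemetry.state(); print("grip",st["width"],np.round(comp(30)[0],1),st["clock"])
o=np.zeros(3); peak=0; base=None; log=[]
for phi in np.arange(28.5,-32.1,-1.5):
    p,q=pose(C0+o,phi,XH); robot.servo_line(p,rotation=q,velocity=15)
    (ax,t,rd),rad=comp(phi); log.append((phi,ax,t,rd,telemetry.state()["clock"]))
    print(np.round(log[-1],1),np.round([o@XH,o@rad],2))
    o=o+0.08*(ax*XH+rd*rad)
    if len(log)==4: base=-np.mean([l[2] for l in log])
    if base is not None:
        r=-t-base; peak=max(peak,r)
        if peak>3 and r<0.3*peak: print("gave way"); break
    if max(abs(ax),abs(rd),abs(t))>30: print("too much"); break
np.save("pics/o.npy",np.r_[phi,o])
E
```

```text
grip 10.86242726933252 [-5.  -0.1  1.1] 5.75
[28.5 -5.  -1.2  0.1  6. ] [0. 0.]
[27.  -4.6 -2.4 -0.6  6.3] [-0.4   0.01]
[25.5 -4.8 -3.1 -1.6  6.6] [-0.77 -0.04]
[24.  -3.5 -2.3 -1.5  6.8] [-1.16 -0.17]
[22.5 -3.7 -2.2 -0.8  7.1] [-1.43 -0.28]
[21.  -1.8 -1.8 -1.5  7.4] [-1.73 -0.35]
[19.5 -1.6 -2.1 -2.8  7.6] [-1.87 -0.47]
[18.   1.5 -1.7 -1.1  7.9] [-2.   -0.69]
[16.5  1.3 -0.4 -2.6  8.2] [-1.88 -0.78]
[15.   1.2 -2.2 -2.2  8.4] [-1.78 -0.98]
[13.5  2.2 -2.  -2.   8.7] [-1.68 -1.15]
[12.   0.5 -2.9 -1.9  9. ] [-1.51 -1.31]
[10.5  0.3 -2.9 -1.9  9.2] [-1.47 -1.46]
[ 9.  -0.  -4.1 -1.1  9.5] [-1.44 -1.6 ]
[ 7.5 -0.6 -4.6 -1.   9.8] [-1.45 -1.69]
[ 6.   0.8 -4.3 -2.4 10. ] [-1.5  -1.76]
[ 4.5  0.3 -3.8 -1.7 10.3] [-1.43 -1.94]
[ 3.  -0.  -5.4 -2.1 10.6] [-1.41 -2.06]
[ 1.5  1.  -5.1 -1.9 10.8] [-1.41 -2.22]
[ 0.   0.8 -4.7 -2.7 11.1] [-1.33 -2.36]
[-1.5  0.  -4.5 -1.8 11.4] [-1.27 -2.56]
[-3.  -1.  -4.2 -1.7 11.6] [-1.27 -2.69]
[-4.5  0.4 -5.3 -3.  11.9] [-1.35 -2.8 ]
[-6.  -0.4 -3.8 -2.1 12.2] [-1.32 -3.02]
[-7.5 -0.1 -5.  -2.1 12.4] [-1.35 -3.16]
[-9.   1.5 -5.9 -2.2 12.7] [-1.37 -3.3 ]
[-10.5   0.4  -4.7   2.4  13. ] [-1.24 -3.45]
[-12.    1.   -5.6   4.9  13.2] [-1.21 -3.23]
[-13.5   3.5  -4.    6.3  13.5] [-1.13 -2.8 ]
[-15.    4.1  -5.9   2.4  13.8] [-0.85 -2.26]
[-16.5   6.   -3.8   1.2  14. ] [-0.53 -2.04]
[-18.    3.8  -4.9  -1.1  14.3] [-0.04 -1.9 ]
[-19.5   3.3  -4.8  -3.7  14.6] [ 0.26 -1.95]
[-21.    0.9  -5.3  -3.6  14.8] [ 0.53 -2.2 ]
[-22.5  -0.8  -3.8  -4.   15.1] [ 0.61 -2.45]
[-24.   -3.   -2.7  -1.2  15.4] [ 0.54 -2.72]
gave way
```

Run:
```python
from turn import *
d=np.load("pics/o.npy"); o=d[1:]; phi=d[0]
for i in range(5):
    if i: 
        phi-=1
        p,q=pose(C0+o,phi,XH); robot.servo_line(p,rotation=q,velocity=10)
    v=[]
    for _ in range(4): robot.dwell(.05); v.append(comp(phi)[0])
    (ax,t,rd),rad=np.mean(v,0),comp(phi)[1]
    print(np.round([phi,ax,t,rd],1),np.round([o@XH,o@rad],2),telemetry.state()["clock"])
    o=o+0.08*(ax*XH+(rd+2)*rad)
np.save("pics/o.npy",np.r_[phi,o])
s=imaging.snapshot("wrist"); np.savez("pics/w2.npz",**s); cv2.imwrite("pics/w2.png",s["img"][:,:,::-1])
```

```text
[-24.   -2.9  -2.5  -0.2] [ 0.3  -2.81] 15.55
[-25.   -3.2  -4.1   0.2] [ 0.06 -2.64] 16.025
[-26.   -5.7  -3.1   0.7] [-0.2  -2.43] 16.4917
[-27.   -7.7  -3.2   1.8] [-0.65 -2.18] 16.9667
[-28.   -9.3  -3.3  -0.3] [-1.27 -1.85] 17.45
```

View pics/w2.png

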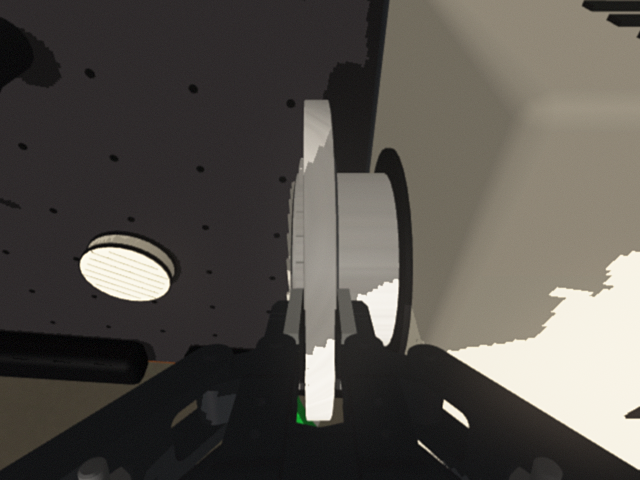

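Run:
```python
from turn import *
d=np.load("pics/o.npy"); o=d[1:]; phi=d[0]
for i in range(8):
    o=o-1*XH
    p,q=pose(C0+o,phi,XH); robot.servo_line(p,rotation=q,velocity=10)
    v=[]
    for _ in range(3): robot.dwell(.03); v.append(comp(phi)[0])
    m=np.mean(v,0); print(np.round([o@XH,*m],1))
    if m[0]>10: break
np.save("pics/o.npy",np.r_[phi,o]); print(telemetry.state()["clock"])
```

```text
[-3.  -4.6 -3.7 -2. ]
[-4.  -1.5 -4.4 -1.1]
[-5.   2.3 -5.  -0.2]
[-6.   3.7 -4.8  1.2]
[-7.   5.1 -4.   3.2]
[-8.   5.  -3.6  4.6]
[-9.   4.1 -3.5  5.8]
[-10.    3.7  -2.8   5.2]
20.375
```

Run:
```python
from turn import *
s=imaging.snapshot("wrist")["img"][:,:,::-1]; t=imaging.snapshot("top")["img"][:,:,::-1]
cv2.imwrite("pics/w3.png",np.hstack([cv2.resize(s[80:440,200:440],(400,600)),cv2.resize(t[180:290,180:253],(400,600),interpolation=cv2.INTER_CUBIC)]))
```

```text
(no output)
```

View pics/w3.png

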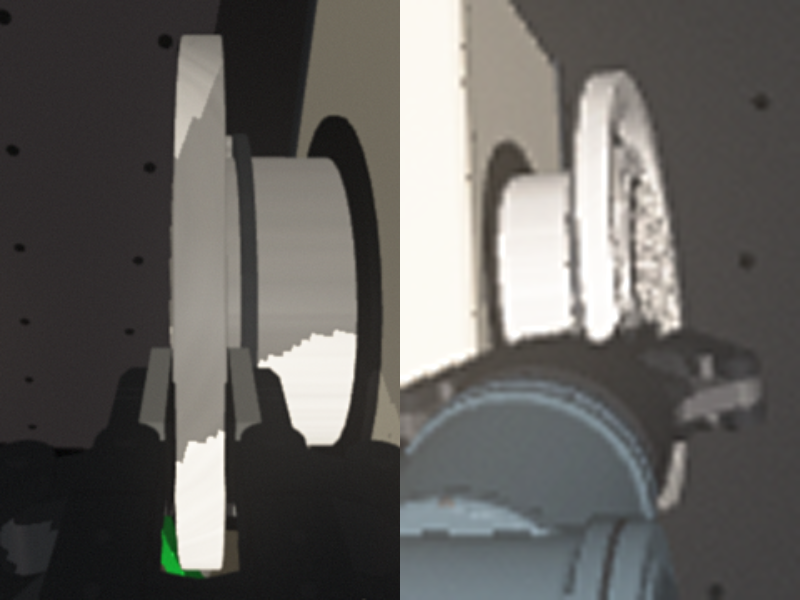

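Run:
```python
from turn import *
d=np.load("pics/o.npy"); o=d[1:]; phi=d[0]
a=np.radians(phi); t_=np.cos(a)*YH+np.sin(a)*Z
W=2.2
for i in range(32):
    m,rad=comp(phi); g=-W*Z
    ft,fr=m[1]-g@t_,m[2]-g@rad
    o=o+0.06*(ft*t_+fr*rad)-1.5*XH
    p,q=pose(C0+o,phi,XH); robot.servo_line(p,rotation=q,velocity=15)
    m=comp(phi)[0]
    if i%2==0 or m[0]>12: print(np.round([o@XH,o@t_,o@rad,*m],1))
    if m[0]>14: print("stop"); break
np.save("pics/o.npy",np.r_[phi,o]); print(telemetry.state()["clock"])
```

```text
[-11.5   1.6  -1.3   2.6  -2.6   3.6]
[-14.5   1.2  -0.7   0.9  -2.8   0.3]
[-17.5   0.7  -0.5   1.8  -1.9   0.1]
[-20.5   0.4  -0.2   0.4  -0.3  -1.1]
[-23.5   0.3  -0.    1.3   0.6  -0.8]
[-26.5   0.3   0.1   0.8   0.7  -1.3]
[-29.5   0.3   0.2   0.3   1.2  -1.2]
[-32.5   0.3   0.2   1.3   2.1  -1.5]
[-35.5   0.3   0.3   0.9   1.2   0.3]
[-38.5   0.3   0.5   0.3   0.3  -1. ]
[-41.5   0.3   0.6   0.3   1.5  -1.2]
[-44.5   0.4   0.7   0.2   1.3  -0.8]
[-47.5   0.4   0.8  -0.2   1.8  -0.6]
[-50.5   0.5   0.9  -0.4   0.6  -2.9]
[-53.5   0.5   0.8   0.1   1.    0.2]
[-56.5   0.5   0.9   0.5   2.   -1.4]
28.4833
```

```bash
cat > ext.py <<'E'
from turn import *
def extents(s,c,ax):
    right=-np.cross(Z,ax); v=[]
    for a in np.radians(np.arange(0,360,2)):
        v.append(proj(s,c+88*(np.cos(a)*Z+np.sin(a)*right)))
    v=np.array(v); return v[:,1].min(),v[:,1].max(),v[:,0].mean()
E
python3 - <<'E'
from ext import *
d=np.load("pics/o.npy"); o=d[1:]; phi=d[0]
t=np.load("pics/top0.npz"); print("canister",onz(t,(322,262),58),"blue",onz(t,(355,335),10),onz(t,(420,292),150))
c=C0+o; c[2]=255
robot.servo_line(pose(c,phi,XH)[0],velocity=80)
s=imaging.snapshot("wrist"); np.savez("pics/w4.npz",**s)
st=telemetry.state(); print(st["clock"],st["wrist_force"]-f0,st["width"],c, st["position"]-pose(c,phi,XH)[0])
print("pred",extents(s,c,XH))
im=s["img"][:,:,::-1]; t=imaging.snapshot("top")["img"][:,:,::-1]
cv2.imwrite("pics/w4.png",np.hstack([cv2.resize(im,(500,375)),cv2.resize(t[150:330,150:294],(300,375))]))
E
```

```text
canister [463.83980214 -49.17866341  58.        ] blue [ 304.91511723 -134.79592956   10.        ] [ 394.8036291  -257.27119082  150.        ]
30.175 [-0.22182393  0.22657845 -2.47415574] 10.724192091778788 [509.02201825 123.04808155 255.        ] [-0.25385248 -0.01627015 -0.66772272]
pred (np.float64(99.84673238603033), np.float64(421.1218748571557), np.float64(317.62759525680923))
```

View pics/w4.png

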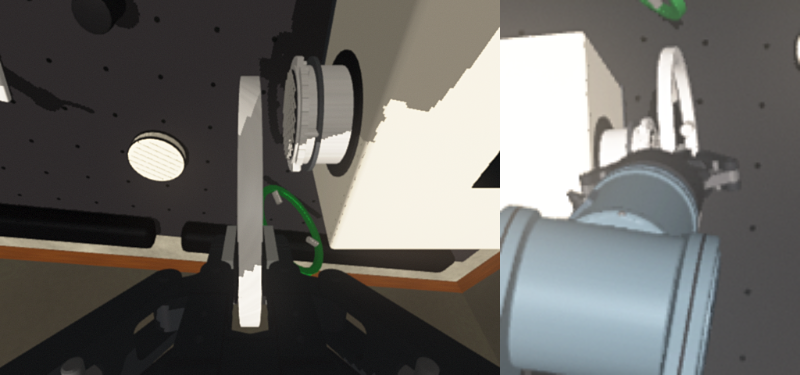

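Run:
```python
from ext import *
phi=-28
c=BOWL-75*XK; c[2]=252
robot.servo_line(*pose(c,phi,-XK)[:1],rotation=pose(c,phi,-XK)[1],velocity=75)
robot.dwell(.3)
s=imaging.snapshot("wrist"); np.savez("pics/w5.npz",**s)
st=telemetry.state(); print(st["clock"],st["wrist_force"]-f0,st["width"])
print("pred",extents(s,c,-XK))
tip=BOWL-24*XK+[0,0,35]; print("tip px wrist",proj(s,tip),"cap",proj(s,BOWL+40*XK+[0,0,35]))
im=s["img"][:,:,::-1]; b=imaging.snapshot("top"); t=b["img"][:,:,::-1]; print("tip px top",proj(b,tip), proj(b,c+88*Z))
cv2.imwrite("pics/w5.png",np.hstack([cv2.resize(im,(480,360)),cv2.resize(t[150:270,350:457],(320,360),interpolation=cv2.INTER_CUBIC)]))
```

```text
34.075 [-0.79149889  0.12714556 -1.255995  ] 10.567533881846872
pred (np.float64(98.84943776856885), np.float64(419.2847790312395), np.float64(318.14800545520416))
tip px wrist [215.6417646  334.95629218] cap [ 87.34841633 334.71879564]
tip px top [394.55684921 185.43221981] [369.64119478 174.00106426]
```

View pics/w5.png

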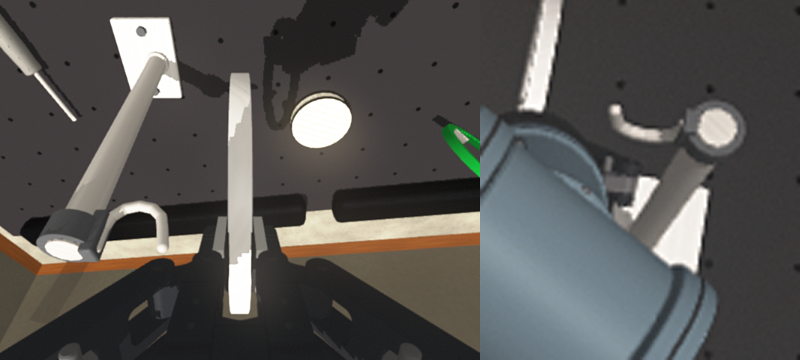

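Run:
```python
from ext import *
phi=-28
c=BOWL.copy(); c[2]=252
print(robot.servo_line(pose(c,phi,-XK)[0],velocity=50,stop_force=6))
st=telemetry.state(); print(st["clock"],st["wrist_force"]-f0,st["position"]-pose(c,phi,-XK)[0])
s=imaging.snapshot("wrist"); np.savez("pics/w6.npz",**s)
im=s["img"][:,:,::-1]; b=imaging.snapshot("scene"); t=b["img"][:,:,::-1]
cv2.imwrite("pics/w6.png",np.hstack([cv2.resize(im,(480,360)),cv2.resize(t[100:220,180:287],(320,360),interpolation=cv2.INTER_CUBIC)]))
```

```text
False
35.775 [-0.60137931 -0.23867817 -1.56467381] [0.02448172 0.29011707 0.02522713]
```

View pics/w6.png

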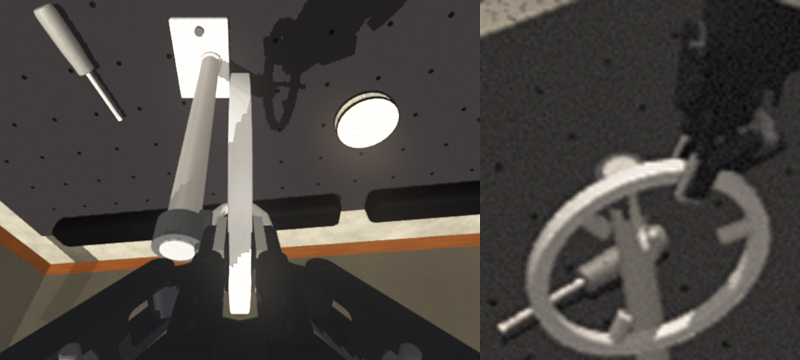

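Run:
```python
from ext import *
phi=-28
c=BOWL.copy(); c[2]=203
robot.dwell(.2)
print(robot.servo_line(pose(c,phi,-XK)[0],velocity=40,stop_force=6))
st=telemetry.state(); print(st["clock"],st["wrist_force"]-f0,st["position"][2]-pose(c,phi,-XK)[0][2])
for i in range(14):
    c[2]-=1; robot.servo_line(pose(c,phi,-XK)[0],velocity=12)
    v=[]
    for _ in range(3): robot.dwell(.03); v.append(telemetry.state()["wrist_force"]-f0)
    m=np.mean(v,0); print(c[2],np.round(m,1))
    if m[2]>0.8: break
np.save("pics/c.npy",c); print(telemetry.state()["clock"])
```

```text
False
37.45 [ 0.48388162  0.34731719 -1.92404517] 0.3900103483626367
202.0 [-0.2  0.1 -1.7]
201.0 [-0.5  0.4 -1.3]
200.0 [-0.9  0.4 -1.7]
199.0 [-0.4  0.5 -1.5]
198.0 [-0.4  0.6 -2.3]
197.0 [-0.7 -0.  -1.1]
196.0 [-1.5  0.8  1.9]
39.9
```

Run:
```python
from ext import *
phi=-28; c=np.load("pics/c.npy")
robot.move_gripper(14); robot.dwell(.4); 
st=telemetry.state(); print(st["clock"],st["wrist_force"]-f0,st["width"])
robot.move_gripper(24); robot.dwell(.3)
p,_=pose(c,phi,-XK,1,150)
print(robot.servo_line(p,velocity=50,stop_force=5))
p,_=pose(c,phi,-XK,1,240); print(robot.servo_line(p,velocity=100,stop_force=8))
robot.dwell(1)
st=telemetry.state(); print(st["clock"],st["wrist_force"]-f0)
S=imaging.snapshot("scene"); T=imaging.snapshot("top"); robot.dwell(.6); S2=imaging.snapshot("scene")
print("scene change",np.abs(S["img"][100:260,150:320].astype(int)-S2["img"][100:260,150:320]).mean())
cc=BOWL-[0,0,75]; print("pred centre scene",proj(S,cc),[np.round(proj(S,cc+88*(np.cos(a)*Z+np.sin(a)*np.cross(Z,XK))),0).tolist() for a in np.radians([0,90,180,270])])
np.savez("pics/s7.npz",**S)
cv2.imwrite("pics/w7.png",np.hstack([cv2.resize(S["img"][100:280,150:310,::-1],(480,540)),cv2.resize(T["img"][130:310,360:460,::-1],(300,540))]))
```

```text
40.5167 [-0.53441104 -0.08451484  0.04630343] 13.903014644608616
False
False
44.975 [-1.01370425 -0.06527444  0.09947565]
scene change 3.654546568627451
pred centre scene [239.39762777 204.03680301] [[235.0, 176.0], [200.0, 217.0], [243.0, 229.0], [277.0, 192.0]]
```

View pics/w7.png

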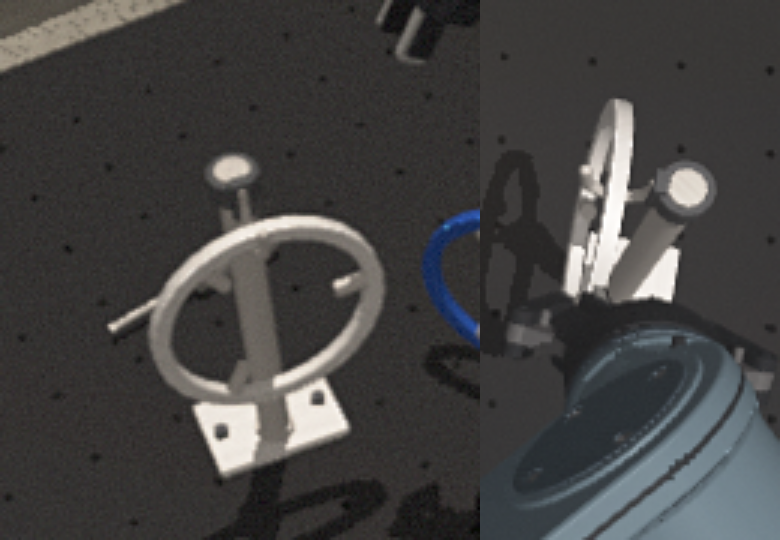

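Run:
```python
from ext import *
robot.dwell(1)
a=np.load("pics/s7.npz")["img"].astype(int); S=imaging.snapshot("scene")["img"].astype(int)
d=np.abs(a-S); print("ring",d[165:240,195:285].mean(),"background",d[270:320,150:200].mean(), telemetry.state()["clock"])
m=lambda i:(lambda t:(t.mean(1)[::-1]))(np.array(np.where(i[165:240,195:285].min(2)>110)))
print(m(a),m(S))
robot.sign_off()
```

```text
ring 3.237975308641975 background 3.799733333333333 46.775
[45.12451362 42.92451362] [45.5904542  42.98383372]
the job is handed in; nothing more can be done
```

The retaining ring is off the heater inlet and hanging at rest by its rim in the J-hook. I handed the job in at about 47 s on the robot's clock.

- **Which ring:** I took the aluminium one on the inlet, not the blue ring or the two green ones on the bench. An enlarged crop confirmed it before I reached for it.
- **Turning:** I gripped the rim 30° clockwise of the top and turned it anticlockwise, giving way to the side forces. The pins climbed from about 39° and gave way at about 53°. Tangential force stayed around 6 N or less, so the peak was not sharp. I judged the snap mainly from the axial force reversing.
- **Drawing off:** I stopped at 58°. The largest axial force I read during the draw was about 5 N, and the ring ended about 57 mm out.
- **Hanging:** I passed it over the hook's tip and lowered it in 1 mm steps until the hook took the weight, with the centre about 74 mm below the bowl. Then I opened the fingers and backed away, with no contact felt.

**Last checks:** In the scene picture the ring's centre is at pixel (239, 203), against (239, 204) predicted for it hanging in the bowl. Pictures taken over a second apart differ only by camera noise, so it was not visibly moving. The robot was clear and the wrist force near zero (about 1 N). I saw no sign that the bystander objects were touched, but I did not measure their positions again. No check failed.

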